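# Clamp the door panel in the jig

### The arm

A 7-joint arm with a two-finger parallel gripper is mounted at the origin on the work surface. World frame = base frame: x ahead of the robot, y to its left, z up, the work surface at z = 0. Lengths are in m, angles in rad, forces in N, time in s.
With the tool pointing down it reaches from about 0.35 to 0.9 m from the base axis. Payload 19.9 kg.
Tool frame: the origin (TCP) lies between the finger pads; the fingertips stand 19 mm ahead of it and the grasp point (between the pads) is the TCP; z points along the fingers, y is the direction in which the jaws open and shut (so a half turn about z gives the same grasp; the last joint's range is limited). The gripper opens to 94 mm and grips with 3 to 60 N. Pads are 16 mm wide; open, the fingers measure 119 mm over their backs; the gripper's body (75 mm by 177 mm) begins 78 mm behind the grasp point.
Start: joints at [-0.042, 0.417, -0.01, 1.614, 0.005, 1.111, -0.053], TCP at [0.625, 0, 0.224] pointing down, gripper open.
Joint ranges: [-2.81, 2.81], [-0.39, 2.02], [-1.27, 1.25], [0.06, 2.57], [-1.19, 4.33], [0.19, 2], [-2.82, 2.82]. Speed limits (rad/s): [1.89, 1.89, 2.39, 2.39, 3.01, 3.01, 3.01].

### API

Orientations are given as a 3x3 rotation matrix whose columns are the frame's x, y, z axes.
In Python, from rig import robot gives the robot as it stands. Calls block until the motion is done:
- robot.move_ptp(position, orientation): joint-space move of the TCP to a pose.
- robot.move_linear(position, velocity=0.15, frame=None, threshold=None): straight line of the TCP; frame=None keeps the orientation; velocity is the mean speed in m/s. With threshold (N) it stops when the force on the tool has changed by that much, and returns True; else False.
- robot.goto_joints(angles): joint-space move.
- robot.gripper_to(opening): finger opening in m; the grip force is fixed at half the most; returns when the fingers have stopped.
- robot.pause(seconds).
- robot.ik(position, orientation): joint angles nearest the present ones, or None.
- robot.get_state(): the state.
- robot.grab_frame(name): name is "scene" or "side" or "wrist"; returns the picture (384x512x3 uint8, red, green, blue); there is no depth.
- robot.camera_info(name): a dict with "fx", "fy", "cx", "cy" (pixels), "rvec" (rotation vector, rad) and "tvec" (3), from world to camera coordinates, as OpenCV has them. Camera axes: x right, y down, z forward; pixel columns grow to the right and rows downward; lengths in m; the calibration is good to about 2 mm. A picture is of the moment at which its call begins: read the wrist's pose just before it. camera_info takes no time and is no camera call; for the wrist camera it gives the pose at the moment of the call.
A pose or a line that the arm cannot do raises robot.PlanningError and nothing moves.
- robot.sign_off(): hands the job in, once; it reports no verdict.
The state is a dict: "time": time; "qpos": joint angles; "joint_vel": joint speeds; "effort": joint torques, N m; "ee_pos": TCP position; "tool_rot": TCP orientation; "force": force on the tool from outside, world axes, zero at the start; "moment": the same for the moment, N m; "opening": finger opening in m.
Only numpy, scipy, OpenCV 4.12 (cv2) and the standard library are available. Lean on these libraries where they do the work, as an engineer would, in place of code of your own. Each camera call takes 0.05 s, during which the arm holds its last target. There are 200 camera calls.

### The job

Push the small wooden door panel along the board until its whole far edge sits flush against the fence, then flip both toggle clamps over with your fingertips so that they snap shut and hold it there. Keep the panel flat on the board, do not lift it, and leave the other things where they are.

Things in the scene. Friction and masses are not known exactly. Their poses are not given: they have to be found in the camera images.
- jig: Fixed plywood board, 260 x 430 mm, top at z 18 mm. Origin at table height under the middle of the fence's working face; x to the far edge (board spans x -190 to +70), y left. The fence is a wooden bar 200 mm long (along y), 20 mm high above the board, from x 0 (working face, looks to -x) to x +20.
- panel: Loose dark wooden framed door panel 110 (x) x 170 (y) x 18 mm, 0.2 to 0.45 kg, flat on the board, 20 to 50 mm short of the fence, a little askew. Origin: centre of underside; x to the fence, y left. Border full height, middle recessed. Slides with a few N; if one end meets the fence first, push near the end that lags.
- panel_near_mid (a point): Middle of the panel's near edge face (the edge away from the fence), at half its thickness.
- panel_far_left (a point): Left end of the panel's far edge (the edge that meets the fence), at half thickness.
- panel_far_right (a point): Right end of the panel's far edge, at half thickness.
- toggle_left (a joint): Over-centre toggle clamp on the board's left (+y) side: handle and hold-down arm in one piece, hinged along the board's x. 0 = open: handle leans outward (+y), 28 deg off upright, arm raised. Grows as the handle swings over inward. Sprung away from 0.60 rad (handle 6 deg past upright): short of that it springs back, past it it snaps shut. About 1.19 = shut on the panel (stop 1.22), handle 40 deg past upright.
- pivot_left (a point): Hinge axis of the left clamp, mid-bracket (bracket 44 x 36 mm, up to 60 mm above the table): z 52 mm, at board x -35, y +125 mm. Fixed; x along the hinge.
- handle_left_tip (a point): Centre of the round end (radius 8 mm) of the left clamp's handle, 77 mm from the hinge axis; the outer 42 mm are a black rubber grip 16 mm thick. Open: 36 mm outward of the hinge, 68 mm above it. Upright its top is 137 mm above the table. Shut: 49 mm inward of the hinge. Pushed level inward here it resists with 6 to 15 N at first, fading to none at the middle.
- clamp_left: The swinging steel piece of the left clamp (handle, arm and foot). Origin on the hinge axis, mid-bracket. Nothing of it stands higher than 140 mm above the table.
- foot_left (a point): Centre of the underside of the left clamp's rubber foot, 18 mm across, on its arm 62 mm from the hinge. Shut, it presses on the panel's left frame member with about 6 N; open, it is 52 mm above and 38 mm inward of the hinge.
- toggle_right (a joint): Over-centre toggle clamp on the board's right (-y) side: handle and hold-down arm in one piece, hinged along the board's x. 0 = open: handle leans outward (-y), 28 deg off upright, arm raised. Grows as the handle swings over inward. Sprung away from 0.60 rad (handle 6 deg past upright): short of that it springs back, past it it snaps shut. About 1.19 = shut on the panel (stop 1.22), handle 40 deg past upright.
- pivot_right (a point): Hinge axis of the right clamp, mid-bracket (bracket 44 x 36 mm, up to 60 mm above the table): z 52 mm, at board x -35, y -125 mm. Fixed; x along the hinge.
- handle_right_tip (a point): Centre of the round end (radius 8 mm) of the right clamp's handle, 77 mm from the hinge axis; the outer 42 mm are a black rubber grip 16 mm thick. Open: 36 mm outward of the hinge, 68 mm above it. Upright its top is 137 mm above the table. Shut: 49 mm inward of the hinge. Pushed level inward here it resists with 6 to 15 N at first, fading to none at the middle.
- clamp_right: The swinging steel piece of the right clamp (handle, arm and foot). Origin on the hinge axis, mid-bracket. Nothing of it stands higher than 140 mm above the table.
- foot_right (a point): Centre of the underside of the right clamp's rubber foot, 18 mm across, on its arm 62 mm from the hinge. Shut, it presses on the panel's right frame member with about 6 N; open, it is 52 mm above and 38 mm inward of the hinge.
- pull_knob: Bystander, to be left alone: Brass cabinet knob, 30 mm across, 28 mm high, loose on the board behind the fence. Origin on its underside.
- bracket: Bystander, to be left alone: Steel angle bracket, 20 x 50 mm foot, 40 mm high, loose on the board behind the fence. Origin on its underside.
- sanding_block: Bystander, to be left alone: Cork sanding block 45 x 60 x 28 mm, loose on the near left corner of the board. Origin on its underside.
- tape_roll: Bystander, to be left alone: Roll of brown tape lying flat, 90 mm across, 24 mm high, left of the board. Origin on its underside.
- glue: Bystander, to be left alone: White glue bottle, 52 mm across, 150 mm high, left of the board. Origin on its underside.
- screw_jar: Bystander, to be left alone: Glass jar with steel lid, 60 mm across, 70 mm high, right of the board. Origin on its underside.
- screwdriver: Bystander, to be left alone: Black-handled screwdriver lying right of the board, about 200 mm long.
- carton: Bystander, to be left alone: Small closed cardboard carton 70 x 110 x 50 mm, on the left nearer the robot. Origin on its underside.
Things that resemble listed ones, but are neither listed nor needed, are in the scene too. Of the things shaped like the panel, the wooden one is meant.

How it is judged:
By the outcome, as a careful person would: the job done as asked, in the order asked, and still so for the second after the job is handed in, with the robot touching nothing.
It also fails if it takes over 69 s, if anything falls off the work surface, if the arm or the gripper's body presses on something with over 40 N, if the wrist force passes 120 N, or if a joint passes its speed limit or range.

## Working session

There is one attempt and no reset: what is moved stays moved. The work goes in short steps, each a Python script; the robot and the scene stay as the last script left them, time stands still between calls to the robot, and variables do not carry over. Pictures are saved under pics/ and viewed, about 8 in all and at most 12, crops included, and the job is handed in when it is done.

```bash
mkdir -p pics
cat > h.py <<'E'
import numpy as np, cv2
from rig import robot
def cam(n):
    c=robot.camera_info(n); R=cv2.Rodrigues(np.array(c["rvec"],float))[0]
    K=np.array([[c["fx"],0,c["cx"]],[0,c["fy"],c["cy"]],[0,0,1]]); return K,R,np.array(c["tvec"],float).ravel()
def ray(c,uv,z):
    K,R,t=c; o=-R.T@t; d=R.T@np.linalg.solve(K,[uv[0],uv[1],1]); return o+d*(z-o[2])/d[2]
def proj(c,p):
    K,R,t=c; q=K@(R@np.array(p,float)+t); return q[:2]/q[2]
def save(im,n,s=1.5): cv2.imwrite(f"pics/{n}.png",cv2.resize(im[:,:,::-1],None,fx=s,fy=s,interpolation=cv2.INTER_CUBIC))
E
python3 - <<'E'
from h import *
for n in("scene","side","wrist"):
    c=cam(n); im=robot.grab_frame(n); np.save(f"pics/{n}0.npy",im); print(n,-c[1].T@c[2],c[1][2],c[0][0,0]); save(im,n+"0",1.5)
E
```

```text
scene [ 1.30429577 -0.53777524  0.82170342] [-0.66535435  0.43029901 -0.61003799] 369.5666927747066
side [-0.51029123  0.96782955  1.0359794 ] [ 0.59641762 -0.58573983 -0.54881224] 446.52702784698556
wrist [0.62470491 0.07270462 0.38436765] [-0.00103525 -0.25020978 -0.96819109] 283.6238720484858
```

View pics/scene0.png

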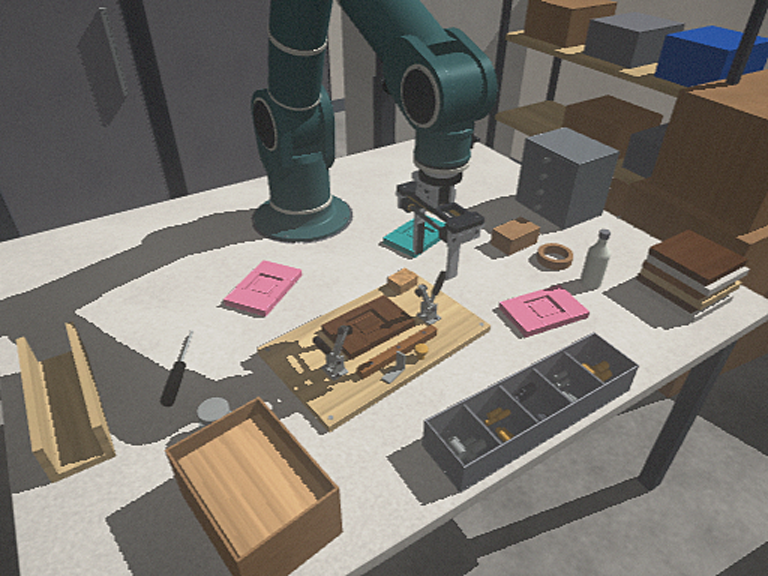

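View pics/side0.png

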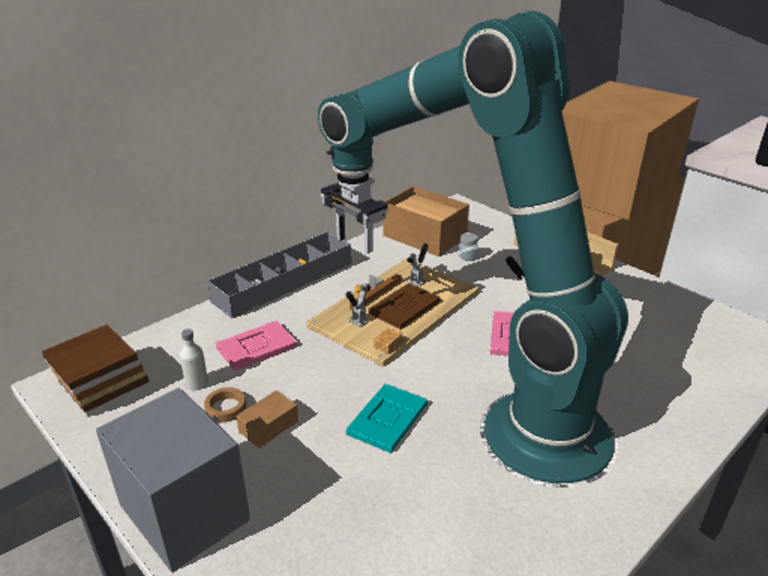

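View pics/wrist0.png

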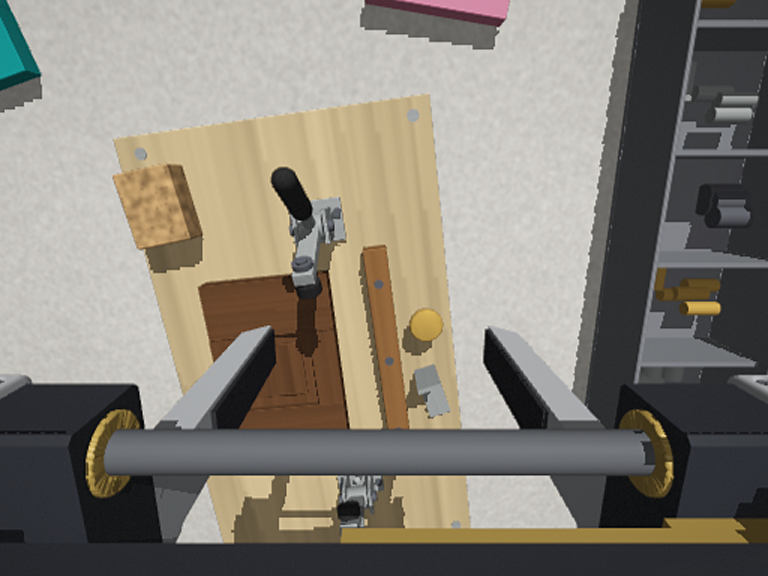

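The panel meant is the dark wooden one on the board, near scene (365,325) and wrist (275,350). The pink ones (scene 263,287 and 545,310) and the teal one (415,237) are loose on the table, so they are not it. Next I'll measure the jig from the wrist picture.

Run:
```python
from h import *
c=cam("wrist")
s=lambda u,v:(u/1.5,v/1.5)
P=lambda u,v,z:ray(c,s(u,v),z)
fl=P(430,95,.018); nl=P(113,138,.018); print("board",fl,nl,np.linalg.norm(fl-nl))
print("fence L", P(362,247,.038),P(385,245,.038)); print("fence face R",P(388,428,.038))
pf=P(328,271,.036);pn=P(200,287,.036); print("panel",pf,pn,np.linalg.norm(pf-pn)," far edge low",P(349,428,.036))
print("screw right far?",P(455,525,.018),P(413,115,.018))
ex=(fl-nl)/np.linalg.norm(fl-nl); print("yaw",np.degrees(np.arctan2(ex[1],ex[0])))
print(robot.get_state()["tool_rot"])
```

```text
board [0.66510394 0.13751596 0.018     ] [0.40764983 0.10518666 0.018     ] 0.2594760137787494
fence L [0.61058876 0.01880861 0.038     ] [0.62944654 0.02045961 0.038     ]
fence face R [ 0.63279874 -0.14863978  0.038     ]
panel [ 0.58185068 -0.0017316   0.036     ] [ 0.47323696 -0.01555918  0.036     ] 0.10949037621875303  far edge low [ 0.59681062 -0.14993501  0.036     ]
screw right far? [ 0.70342886 -0.27499286  0.018     ] [0.6518742  0.12265256 0.018     ]
yaw 7.157343229782709
[[ 1.42016501e-05  9.99999573e-01 -9.24434729e-04]
 [ 9.99999994e-01 -1.43035656e-05 -1.10239755e-04]
 [-1.10252931e-04 -9.24433157e-04 -9.99999567e-01]]
```

Run:
```python
from h import *
im=np.load("pics/side0.npy")
cv2.imwrite("pics/crop1.png",cv2.resize(im[155:245,195:330,::-1],None,fx=5.5,fy=5.5,interpolation=cv2.INTER_CUBIC))
```

```text
(no output)
```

View pics/crop1.png

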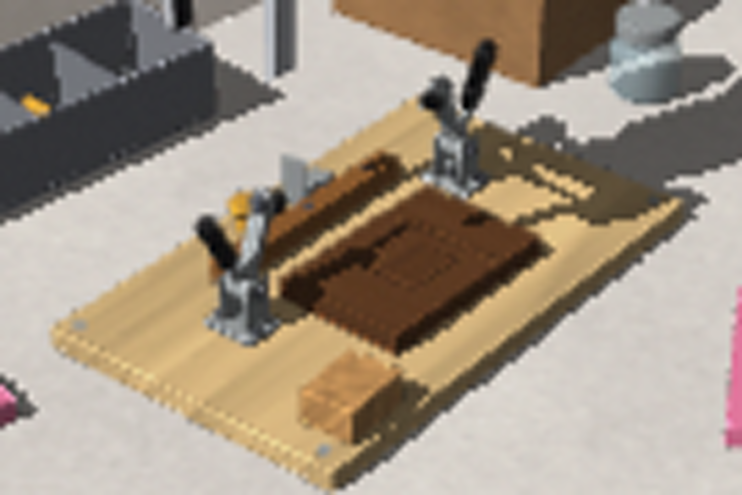

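The crop confirms it: the dark brown wooden framed panel at the fence, between the two open clamps. The measured sizes agree with those given (board 259.5 mm, panel 109.5 mm). The gap is about 31–34 mm and the board yaw about 7.2°. I'll hover behind the panel and take one close look.

```bash
cat >> h.py <<'E'
try: YAW,O=np.load("jig.npy")[0],np.load("jig.npy")[1:]
except Exception: YAW,O=np.radians(7.2),np.array([.6228,-.082])
def axes(): 
    c,s=np.cos(YAW),np.sin(YAW); return np.array([c,s,0]),np.array([-s,c,0])
def W(x,y,z): ex,ey=axes(); return np.r_[O,0]+x*ex+y*ey+[0,0,z]
def B(p): ex,ey=axes(); d=np.array(p)-np.r_[O,0]; return np.array([d@ex,d@ey,d[2]])
def Rpush(): ex,ey=axes(); return np.c_[ex,-ey,[0,0,-1]]
def Rflip(): ex,ey=axes(); return np.c_[ey,ex,[0,0,-1]]
E
python3 - <<'E'
from h import *
print(robot.ik(W(-.19,0,.2),Rpush()))
robot.move_ptp(W(-.19,0,.20),Rpush())
st=robot.get_state(); print(st["time"],st["qpos"],st["ee_pos"],st["force"])
c=cam("wrist"); im=robot.grab_frame("wrist"); np.save("pics/w1.npy",im); save(im,"w1")
import pickle; pickle.dump(c,open("pics/w1.pkl","wb"))
E
```

```text
[-0.09105879  0.12502223  0.28209343  2.07080007 -0.04265332  0.95109379
 -1.23140334]
1.275 [-0.09114237  0.12552619  0.28127799  2.06960707 -0.04265937  0.95116538
 -1.22976158] [ 0.43500503 -0.10553091  0.20022946] [0.04711027 0.61892257 0.61446539]
```

View pics/w1.png

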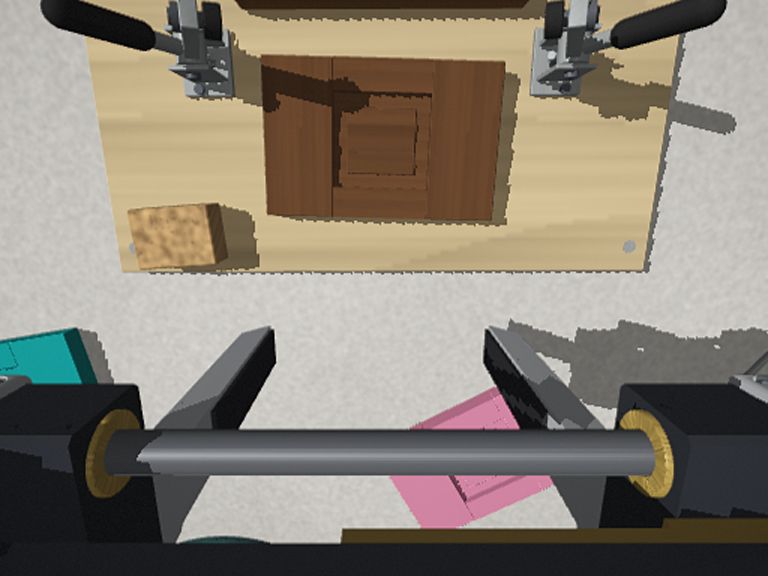

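The view from 0.2 m shows the panel corners at about (262,56), (505,62), (491,221) and (267,213). The board's near edge runs along row ~271 from x 122 to 648, and the fence base is near row 10. I'll fit the edges.

Run:
```python
from h import *; import pickle
c=pickle.load(open("pics/w1.pkl","rb")); im=np.load("pics/w1.npy"); hsv=cv2.cvtColor(im,cv2.COLOR_RGB2HSV)
def fit(uv,z):
    p=np.array([ray(c,q,z)[:2] for q in uv]); 
    vx,vy,x,y=cv2.fitLine(p.astype(np.float32),cv2.DIST_HUBER,0,.0005,.0005).ravel(); 
    if vy<0: vx,vy=-vx,-vy
    return np.degrees(np.arctan2(-vx,vy)),np.array([x,y])
# near board edge: last saturated row
uv=[]
for u in range(165,420,3):
    s=hsv[160:200,u,1].astype(int); k=np.argmin(np.diff(cv2.GaussianBlur(s.astype(np.float32)[:,None],(1,5),0).ravel())); uv.append((u,160+k+1))
print("near edge",uv[::20]); y1,p1=fit(uv,.018); print(y1,p1)
# panel near edge: dark->light at rows 135..155, red channel, and far edge light->dark 30..50
for nm,r0,r1,sg,cols in(("near",135,158,1,range(190,320,3)),("far",28,50,-1,range(240,325,3))):
    uv=[]
    for u in cols:
        g=cv2.GaussianBlur(im[r0:r1,u,0].astype(np.float32)[:,None],(1,3),0).ravel(); uv.append((u,r0+np.argmax(sg*np.diff(g))+1))
    y,p=fit(uv,.036); print("panel",nm,uv[::15],y,p)
for y in(y1,): 
    ex=np.array([np.cos(np.radians(y)),np.sin(np.radians(y))])
    print("corners left/right near", ray(c,(122/1.5,272/1.5),.018),ray(c,(648/1.5,271/1.5),.018))
L=ray(c,(122/1.5,272/1.5),.018)[:2];R=ray(c,(648/1.5,271/1.5),.018)[:2]
print("width",np.linalg.norm(L-R),"yaw corners",np.degrees(np.arctan2(-(L-R)[0],(L-R)[1])))
mid=(L+R)/2; print("origin est",mid+.19*ex)
import sys
for q,z in(((262,56),.036),((505,62),.036),((491,221),.036),((267,213),.036),((238,15),.018),((527,8),.018),((48,6),.12),((722,6),.12)):
    print(q,np.round(B(ray(c,(q[0]/1.5,q[1]/1.5),z)),4))
```

```text
near edge [(165, np.int64(181)), (225, np.int64(181)), (285, np.int64(181)), (345, np.int64(181)), (405, np.int64(181))]
7.3405995 [ 0.43847927 -0.14184594]
panel near [(190, np.int64(145)), (235, np.int64(149)), (280, np.int64(149))] 5.5936694 [ 0.47541234 -0.10232598]
panel far [(240, np.int64(38)), (285, np.int64(39))] 5.600698 [ 0.5901594  -0.11168593]
corners left/right near [0.40635159 0.10425541 0.018     ] [ 0.46250735 -0.32507466  0.018     ]
width 0.4329870416411585 yaw corners 7.451901633111014
origin est [ 0.62287227 -0.08613381]
(262, 56) [-0.0347  0.0815  0.036 ]
(505, 62) [-0.0381 -0.0866  0.036 ]
(491, 221) [-0.1473 -0.0843  0.036 ]
(267, 213) [-0.1418  0.0848  0.036 ]
(238, 15) [-0.0037  0.1014  0.018 ]
(527, 8) [ 0.0012 -0.1044  0.018 ]
(48, 6) [-0.0337  0.1658  0.12  ]
(722, 6) [-0.0329 -0.1703  0.12  ]
```

Board yaw is 7.35° and the panel sits 1.8° askew. I'll push with both open fingers, squared to the board, which should true it up against the fence.

```bash
python3 - <<'E'
from h import *
np.save("jig.npy",np.r_[np.radians(7.37),.6228,-.0852])
E
python3 - <<'E'
from h import *
robot.move_linear(W(-.185,0,.042),velocity=.12,frame=Rpush())
st=robot.get_state(); print(st["time"],B(st["ee_pos"]),st["force"])
if robot.move_linear(W(-.135,0,.042),velocity=.04,threshold=15): print("early stop")
st=robot.get_state(); print(st["time"],B(st["ee_pos"]),st["force"])
hit=robot.move_linear(W(-.106,0,.042),velocity=.02,threshold=14)
st=robot.get_state(); print(hit,st["time"],B(st["ee_pos"]),st["force"],st["moment"])
c=cam("wrist"); im=robot.grab_frame("wrist"); np.save("pics/w2.npy",im); save(im,"w2")
E
```

```text
2.7917 [-1.84664838e-01 -8.33498695e-05  4.25026387e-02] [-0.59923409 -0.20416369  0.20505038]
4.1917 [-1.34970022e-01 -5.02810893e-05  4.20690793e-02] [-0.39454048  0.00755016 -0.70490732]
True 5.0667 [-1.19107142e-01  2.16673582e-05  4.15892276e-02] [-0.02938201  0.34982274  0.72862401] [0.01318677 0.08341235 0.00497891]
```

View pics/w2.png

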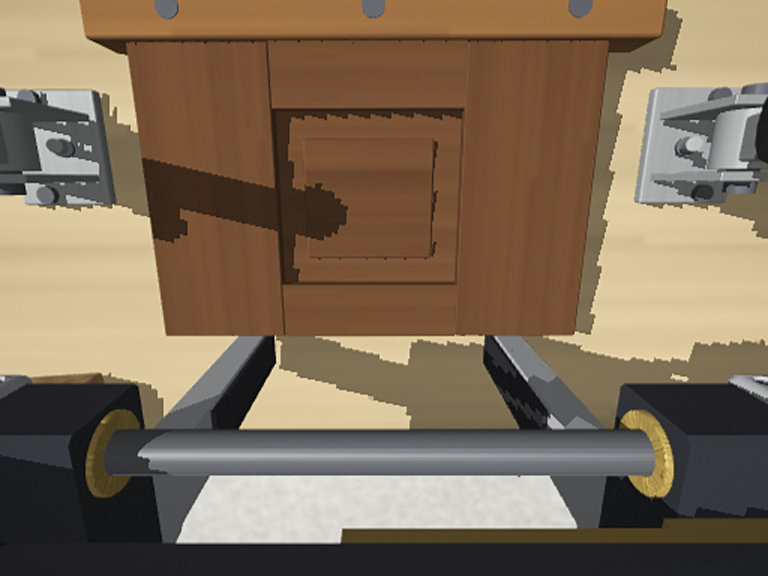

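Panel and fence meet along row ~40 across the whole width, and both fingertips are at the near edge. The stop left no residual force, so I'll press once more, slowly.

Run:
```python
from h import *
for x in(-.1175,-.116,-.1145,-.113):
    hit=robot.move_linear(W(x,0,.042),velocity=.008,threshold=25)
    st=robot.get_state(); print(hit,st["time"],B(st["ee_pos"]),B(st["force"]+np.r_[O,0]),st["moment"])
    if hit or -B(st["force"]+np.r_[O,0])[0]>8: break
c=cam("wrist"); im=robot.grab_frame("wrist"); np.save("pics/w3.npy",im)
for u in(95,150,210,270,330,395):
    print(u,im[20:34,u].sum(1))
cv2.imwrite("pics/crop2.png",cv2.resize(im[12:48,60:440,::-1],None,fx=2.1,fy=6,interpolation=cv2.INTER_CUBIC))
```

```text
False 5.55 [-1.18836885e-01  6.23923014e-05  4.15470906e-02] [-7.98935558  0.13851771  1.46942726] [-0.25070868  1.88162156  0.42215127]
False 5.8917 [-1.18669127e-01  1.05871629e-05  4.14770453e-02] [-17.71483099  -0.47703317  11.54388341] [-0.12549178  4.1333074   0.6335383 ]
95 [359 361 360 345 299 236 173 104 231 241 242 238 240 241]
150 [342 338 343 309 262 221 153 118 218 242 239 240 240 240]
210 [338 338 335 301 252 212 140 198 236 239 246 248 249 253]
270 [335 329 324 281 241 189 120 223 241 238 244 246 249 246]
330 [347 350 333 294 250 183 120 127 227 245 247 240 245 242]
395 [338 345 322 277 231 166 110 192 233 234 237 236 236 240]
```

View pics/crop2.png

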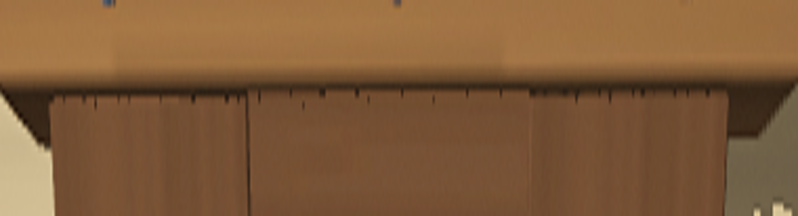

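The panel took 18 N while moving only 0.4 mm, and the crop shows no gap along the far edge, so it is seated. Now I'll retreat and flip the left clamp.

```bash
cat >> h.py <<'E'
def flip(sgn):
    robot.move_ptp(W(-.035,sgn*.205,.25),Rflip())
    robot.move_linear(W(-.035,sgn*.205,.124),velocity=.12)
    f0=robot.get_state()["force"]
    for y in(.165,.150,.135,.118):
        hit=robot.move_linear(W(-.035,sgn*y,.124),velocity=.06,threshold=35)
        st=robot.get_state(); print(hit,round(st["time"],2),B(st["ee_pos"]).round(4),B(st["force"]+np.r_[O,0])[:2].round(1),st["force"][2].round(1))
        if hit: return
    robot.move_linear(W(-.035,sgn*.135,.124),velocity=.1)
    robot.move_linear(W(-.035,sgn*.135,.25),velocity=.15)
E
python3 - <<'E'
from h import *
robot.move_linear(W(-.15,0,.042),velocity=.06)
robot.move_linear(W(-.15,0,.25),velocity=.15)
robot.gripper_to(0.0)
flip(1)
st=robot.get_state(); print(st["time"],st["opening"],st["force"])
save(robot.grab_frame("side")[140:260,170:350],"s2",4)
E
```

```text
False 12.7 [-0.0348  0.1647  0.1242] [0.4 6.5] 0.9
False 13.1 [-0.035   0.1497  0.124 ] [0.8 1.7] 1.2
False 13.5 [-0.0353  0.1347  0.1238] [0.9 0.6] 0.2
False 13.93 [-0.035   0.1176  0.124 ] [-0.5  1.1] -0.2
15.2417 0.0002913152045942519 [-0.0677894   0.74156589 -0.02798773]
```

View pics/s2.png

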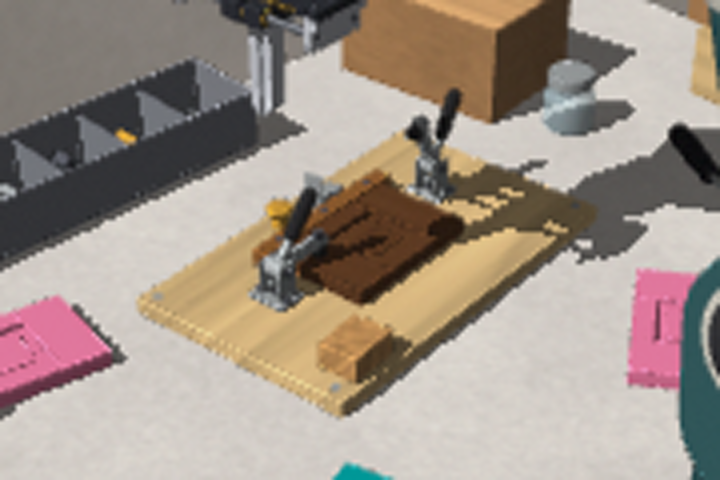

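The left handle now leans inward (tip near 303,190) and its arm is down on the panel at (320,243), so it is shut. Now the right clamp.

Run:
```python
from h import *
flip(-1)
robot.move_ptp(W(-.16,0,.25),Rpush())
st=robot.get_state(); print(st["time"],st["force"])
save(robot.grab_frame("wrist"),"w4")
```

```text
False 18.59 [-0.0345 -0.1651  0.1249] [ 2.4 -6. ] 3.5
False 18.99 [-0.0346 -0.1496  0.1244] [ 2.1 -2.8] 2.0
False 19.39 [-0.0352 -0.1345  0.1237] [-0.2 -0.6] 0.3
False 19.82 [-0.0349 -0.1176  0.1241] [ 0.6 -0.5] 0.3
22.7083 [-0.07206138  0.14675515  0.63728005]
```

View pics/w4.png

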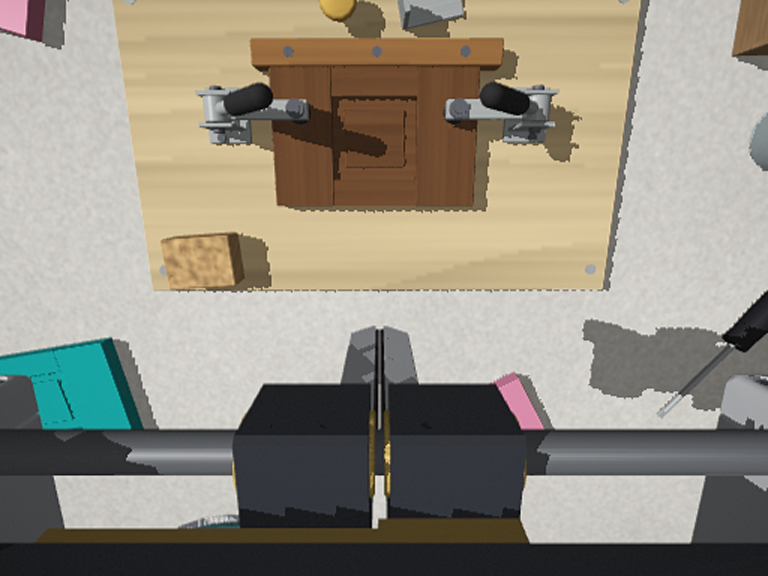

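Both arms lie on the panel's frame members, with the feet at about (297,108) and (458,108). The panel is square to the fence, its near edge along row 206 and far edge along row 66. A numeric flushness check comes next, then hand-in.

Run:
```python
from h import *
c=cam("wrist"); im=robot.grab_frame("wrist")
for u in(190,225,260,295,312):
    g=cv2.GaussianBlur(im[128:146,u,0].astype(np.float32)[:,None],(1,3),0).ravel(); v=128+np.argmax(np.diff(g))+1
    print(u,v,B(ray(c,(u,v),.036))[:2].round(4),"seam",im[38:50,u].sum(1))
cv2.imwrite("pics/crop3.png",cv2.resize(im[20:145,125:350,::-1],None,fx=3.5,fy=3.5,interpolation=cv2.INTER_CUBIC))
```

```text
190 138 [-0.1109  0.0813] seam [318 326 329 331 321 219 201 234 240 235 232 235]
225 140 [-0.1135  0.0359] seam [319 323 320 313 289 191 207 225 233 236 231 230]
260 141 [-0.1147 -0.0096] seam [319 324 315 309 274 169 208 225 230 229 233 237]
295 140 [-0.1134 -0.0551] seam [321 319 322 329 295 163 183 222 228 233 229 226]
312 140 [-0.1134 -0.0772] seam [321 320 322 328 289 157 178 218 223 228 226 230]
```

View pics/crop3.png

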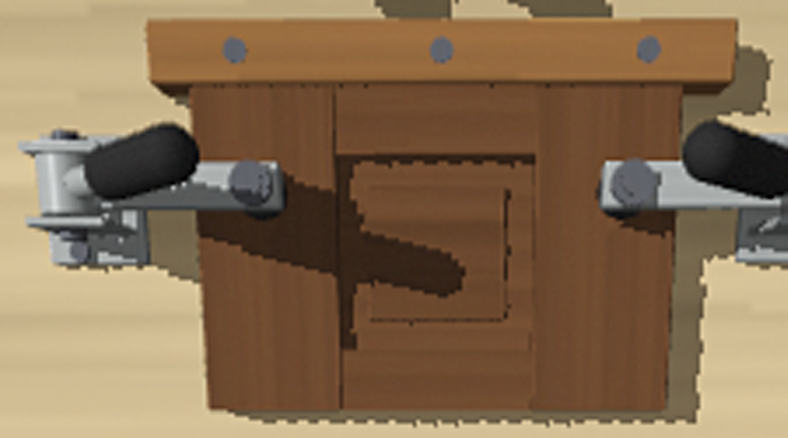

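The crop shows the panel meeting the fence along its whole far edge with no gap, and both feet down on the frame. Handing in.

```bash
python3 -c "
from rig import robot
print(robot.get_state()['time']); robot.sign_off()"
```

```text
22.8083
the job is handed in; nothing more can be done
```

The panel is flush against the fence and both toggle clamps are shut on it; I handed the job in at 22.8 s.

- **Push:** I pushed the panel with both open fingers, squared to the board, which took out its roughly 1.8° skew. A final slow press reached about 18 N with only 0.4 mm of movement, so it was seated.
- **Clamps:** I flipped the left clamp and then the right with closed fingertips. I saw about 6 N at the first reading on each, fading to almost nothing past the middle.
- **Last checks:** The final close picture shows a thin, even seam along the whole far edge and both clamp feet down on the frame members. The knob, bracket and sanding block look untouched, and the arm was clear of everything.
- **Disagreement:** My measurement of the panel's near edge came out between −111 and −115 mm in board x, where flush is −110 mm. I put this down to shadow and the edge's side face affecting the fit, plus about 2 mm of calibration error, and relied on the seam and the press instead.

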